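# Store the masala pounders heavy head down

### The arm

A 6-joint arm with a two-finger parallel gripper is mounted at the origin on the work surface. World frame = base frame: x ahead of the robot, y to its left, z up, the work surface at z = 0. Lengths are in mm, angles in degrees, forces in N, time in s.
With the tool pointing down it reaches from about 150 to 775 mm from the base axis. Payload 6.1 kg.
Tool frame: the origin (TCP) lies at the very end of the fingers, on their centre line; the grasp point (between the pads) lies 19 mm behind it (env.hold_point_z is the distance from the TCP to the grasp point, in mm); z points along the fingers, y is the direction in which the jaws open and shut (so a half turn about z gives the same grasp; the last joint's range is limited). The gripper opens to 85 mm and grips with 20 to 120 N. Pads are 22 mm wide; open, the fingers measure 114 mm over their backs; the gripper's body (76 mm by 85 mm) begins 54 mm behind the grasp point. The pads swing forward as they close: fully open they stand 13 mm farther back than shut.
Start: joints at [0, 7.208, -2.269, 80.523, 0, 90], TCP at [524.984, -0, 231.295] pointing down, gripper open.
Joint ranges: [-155.77, 155.77], [-54.66, 111.73], [-72.52, 77.12], [-102.08, 115.82], [-83.92, 84.16], [-180, 180]. Speed limits (degrees/s): [136.94, 136.94, 172.46, 180, 180, 180].

### API

Orientations are given as a 3x3 rotation matrix whose columns are the frame's x, y, z axes.
In Python, from cell import env, optics, sign_off, current_t, current_q, current_qd, current_joint_torque, current_tool_pos, current_tool_rot, current_wrist_force, current_wrist_torque, current_finger_gap gives the robot as it stands. The module is installed in compiled form; this text tells all that it offers. Calls block until the motion is done:
- env.move_to(position, orientation): joint-space move of the TCP to a pose.
- env.move_straight(position, v=150, rotation=None, until_force=None): straight line of the TCP; rotation=None keeps the orientation; v is the mean speed in mm/s. With until_force (N) it stops when the force on the tool has changed by that much, and returns True; else False.
- env.move_j(angles): joint-space move.
- env.gripper_to(opening): finger opening in mm; the grip force is fixed at half the most; returns when the fingers have stopped.
- env.sleep(seconds).
- env.ik(position, orientation): joint angles nearest the present ones, or None.
- optics.grab_frame(name): name is "scene" or "side" or "wrist"; returns the picture (384x512x3 uint8, red, green, blue); there is no depth.
- optics.calibration(name): a dict with "K" (3x3 intrinsics, pixels), "k1" (the pictures are not rectified: a ray, as slopes to the right and down, at radius r is drawn at 1 + k1 r^2 times it, then the intrinsics apply), "cam_to_world" (4x4, takes a point from camera to world coordinates); the wrist camera has in their place "T_tool_cam" (4x4, takes a point from camera to tool coordinates, whose origin is the TCP and whose axes are the flange's). Camera axes: x right, y down, z forward; pixel columns grow to the right and rows downward; lengths in mm; the calibration is good to about 2 mm. A picture is of the moment at which its call begins: read the wrist's pose just before it. calibration takes no time and is no camera call.
A pose or a line that the arm cannot do raises env.PlanningError and nothing moves.
- sign_off(): hands the job in, once; it reports no verdict.
Trained networks look in the newest picture that a camera, given by its name, has taken for a name from the list of things; names that differ only in an ending like _2 or _b are one class to them, and where a whole thing is asked for, a point or a joint stands for the part that bears it (a point fixed in the world has none). Each returns a list of dicts, best first, with "conf" (0 to 1); they miss things now and then, are a little off and sometimes report something else, mostly with a low value. They report only what shows in the picture. A call takes as long as a camera call. They do not tell look-alikes from the thing itself.
- optics.search_frame(camera, thing): "box" ([left, top, width, height] in pixels, round what is visible of it).
- optics.silhouettes(camera, thing): "region" (384x512 bool, what is visible of it) and "box" ([left, top, width, height] in pixels, round what is visible of it).
Readings, each from a call of its own:
- current_t(): time.
- current_q(): joint angles.
- current_qd(): joint speeds.
- current_joint_torque(): joint torques, N m.
- current_tool_pos(): TCP position.
- current_tool_rot(): TCP orientation.
- current_wrist_force(): force on the tool from outside, world axes, zero at the start.
- current_wrist_torque(): the same for the moment, N m.
- current_finger_gap(): finger opening in mm.
Only numpy, scipy, OpenCV 4.12 (cv2) and the standard library are available. Lean on these libraries where they do the work, as an engineer would, in place of code of your own. Each camera call takes 0.05 s, during which the arm holds its last target. There are 200 camera calls.

### The job

Put both wooden masala pounders away, one in each rocking cradle, lying lengthwise in the saddles with the heavy head at the red end, so that the red end of each cradle sinks and stays down. The two heads of a pounder look alike, but one is steel-cored: you can tell which by lifting the pounder at its middle and feeling which way it pulls. Lower them gently into the cradles, do not drop them, and leave the other things on the shelf where they are.

Things in the scene. Friction and masses are not known exactly. Their poses are not given: they have to be found in the camera images.
- pounder_a_center (a point): centre of a double-headed wooden masala pounder lying flat, 22 mm above what it lies on; x axis along its length. 180 mm long: a dark square waist 28 x 28 mm, 80 mm long, between two identical pale square heads 44 x 44 mm, 50 mm long each
- pounder_a: the same pounder; origin mid-underside, x along its length. Either head (it changes from start to start and cannot be seen) has a steel core: about 0.46 kg in all, balance point 30 to 40 mm from mid-length towards the heavy head (0.14 to 0.20 N m about the middle)
- pounder_b_center (a point): centre of a double-headed wooden masala pounder lying flat, 22 mm above what it lies on; x axis along its length. 180 mm long: a dark square waist 28 x 28 mm, 80 mm long, between two identical pale square heads 44 x 44 mm, 50 mm long each
- pounder_b: the same pounder; origin mid-underside, x along its length. Either head (it changes from start to start and cannot be seen) has a steel core: about 0.46 kg in all, balance point 30 to 40 mm from mid-length towards the heavy head (0.14 to 0.20 N m about the middle)
- rack_1: stand of rocking cradle 1, fixed to the shelf; origin under its middle at shelf level, x axis along the cradle towards its RED end (the other end is bare aluminium). Foot 150 x 90 x 10 mm; the cradle pivots at mid-length, 50 mm above the shelf. With the cradle level, its saddle floors are 68 mm and the centre of a pounder lying in it 90 mm above the shelf
- cradle_1 (a joint): rock of cradle 1 (rad): 0 level, -0.13 red end fully up, +0.13 red end fully down. A weak spring (0.02 to 0.07 N m) holds the red end up while empty; it rocks softly (damped, 0.12 N m s) and sinks towards the heavy end of what lies in it
- seat_1 (a point): point on cradle 1 where a pounder's centre belongs, 40 mm above the pivot, rocking with it; x towards the red end. The cradle has an open-topped saddle at each end (66 mm long, 56 mm between side walls 19 mm high), 200 mm between the inner end walls (8 mm high); between the saddles there is only a beam 18 mm wide, its top 13.5 mm above the pivot
- rack_2: stand of rocking cradle 2, fixed to the shelf; origin under its middle at shelf level, x axis along the cradle towards its RED end (the other end is bare aluminium). Foot 150 x 90 x 10 mm; the cradle pivots at mid-length, 50 mm above the shelf. With the cradle level, its saddle floors are 68 mm and the centre of a pounder lying in it 90 mm above the shelf
- cradle_2 (a joint): rock of cradle 2 (rad): 0 level, -0.13 red end fully up, +0.13 red end fully down. A weak spring (0.02 to 0.07 N m) holds the red end up while empty; it rocks softly (damped, 0.12 N m s) and sinks towards the heavy end of what lies in it
- seat_2 (a point): point on cradle 2 where a pounder's centre belongs, 40 mm above the pivot, rocking with it; x towards the red end. The cradle has an open-topped saddle at each end (66 mm long, 56 mm between side walls 19 mm high), 200 mm between the inner end walls (8 mm high); between the saddles there is only a beam 18 mm wide, its top 13.5 mm above the pivot
- katoris: stack of two nested steel katoris (bowls), 86 mm wide, 50 mm high; bystander, origin at its underside
- spice_jar: amber glass spice jar, 52 mm wide, 75 mm high; bystander, origin at its underside
- belan: wooden rolling pin, 300 mm long, 44 mm thick, lying along its x axis; bystander, origin at its underside
- spoon: steel spoon, 200 mm, lying; bystander
Mind the look-alikes: they are no part of the job. Leave any purple or yellow look-alike of the pounder_b alone.

How it is judged:
By the outcome, as a careful person would: the job done as asked, in the order asked, and still so for the second after the job is handed in, with the robot touching nothing.
It also fails if it takes over 72 s, if anything falls off the work surface, if the arm or the gripper's body presses on something with over 40 N, if the wrist force passes 120 N, or if a joint passes its speed limit or range.

## Working session

There is one attempt and no reset: what is moved stays moved. The work goes in short steps, each a Python script; the robot and the scene stay as the last script left them, time stands still between calls to the robot, and variables do not carry over. Pictures are saved under pics/ and viewed, about 8 in all and at most 12, crops included, and the job is handed in when it is done.

```bash
mkdir -p pics; python3 - <<'E'
from cell import *
import cv2, numpy as np
for n in ("scene","side"):
    im=optics.grab_frame(n); cv2.imwrite(f"pics/{n}0.png",cv2.cvtColor(im,cv2.COLOR_RGB2BGR))
    c=optics.calibration(n); print(n,c["K"].tolist() if hasattr(c["K"],'tolist') else c["K"],c["k1"],np.round(c["cam_to_world"],3).tolist())
    for t in ("pounder_a","rack_1","cradle_1"):
        for d in optics.search_frame(n,t): print(t,round(d["conf"],2),np.round(d["box"]).tolist())
print(optics.calibration("wrist"),current_t(),current_wrist_force(),current_wrist_torque())
a=cv2.imread("pics/scene0.png")
cv2.imwrite("pics/scene0b.png",cv2.resize(a,(800,600),interpolation=cv2.INTER_CUBIC))
E
```

```text
scene [[377.2760602034265, 0.0, 251.49859042601636], [0.0, 377.2760602034265, 192.00764167518432], [0.0, 0.0, 1.0]] -0.11869699645378626 [[0.728, 0.569, -0.382, 889.855], [0.685, -0.612, 0.396, -324.472], [-0.009, -0.55, -0.835, 975.054], [0.0, 0.0, 0.0, 1.0]]
pounder_a 0.94 [306.0, 89.0, 13.0, 42.0]
pounder_a 0.87 [250.0, 137.0, 27.0, 18.0]
pounder_a 0.86 [191.0, 243.0, 40.0, 67.0]
pounder_a 0.82 [60.0, 237.0, 66.0, 20.0]
pounder_a 0.62 [246.0, 198.0, 58.0, 40.0]
rack_1 0.79 [97.0, 284.0, 87.0, 80.0]
rack_1 0.59 [293.0, 131.0, 59.0, 65.0]
cradle_1 0.86 [101.0, 284.0, 81.0, 80.0]
cradle_1 0.61 [292.0, 134.0, 60.0, 52.0]
side [[389.9459922997711, 0.0, 256.27204408101056], [0.0, 389.9459922997711, 195.53856376005203], [0.0, 0.0, 1.0]] -0.08573995125419026 [[-0.719, -0.393, 0.574, -227.539], [-0.695, 0.414, -0.587, 823.214], [-0.007, -0.821, -0.571, 794.986], [0.0, 0.0, 0.0, 1.0]]
pounder_a 0.94 [222.0, 250.0, 67.0, 29.0]
pounder_a 0.87 [216.0, 193.0, 46.0, 38.0]
pounder_a 0.81 [272.0, 160.0, 32.0, 35.0]
pounder_a 0.81 [357.0, 181.0, 24.0, 18.0]
pounder_a 0.78 [146.0, 276.0, 35.0, 70.0]
rack_1 0.8 [161.0, 196.0, 46.0, 68.0]
rack_1 0.76 [300.0, 138.0, 55.0, 32.0]
rack_1 0.43 [160.0, 199.0, 50.0, 56.0]
cradle_1 0.9 [300.0, 132.0, 51.0, 24.0]
cradle_1 0.62 [162.0, 201.0, 49.0, 59.0]
{'K': array([[334.35474917,   0.        , 251.05057085],
       [  0.        , 334.35474917, 193.1300477 ],
       [  0.        ,   0.        ,   1.        ]]), 'k1': 0.004754886256094068, 'T_tool_cam': array([[ 1.14375286e-03, -9.50412335e-01, -3.10990490e-01,
         7.99493117e+01],
       [ 9.99998949e-01,  8.09896311e-04,  1.20266127e-03,
         7.57699672e-01],
       [-8.91154051e-04, -3.10991539e-01,  9.50412262e-01,
        -1.41851956e+02],
       [ 0.00000000e+00,  0.00000000e+00,  0.00000000e+00,
         1.00000000e+00]])} 0.4 [ 0.28996547  0.12899056 -0.50700928] [-0.01975798 -0.02687297 -0.02440719]
```

View pics/scene0b.png

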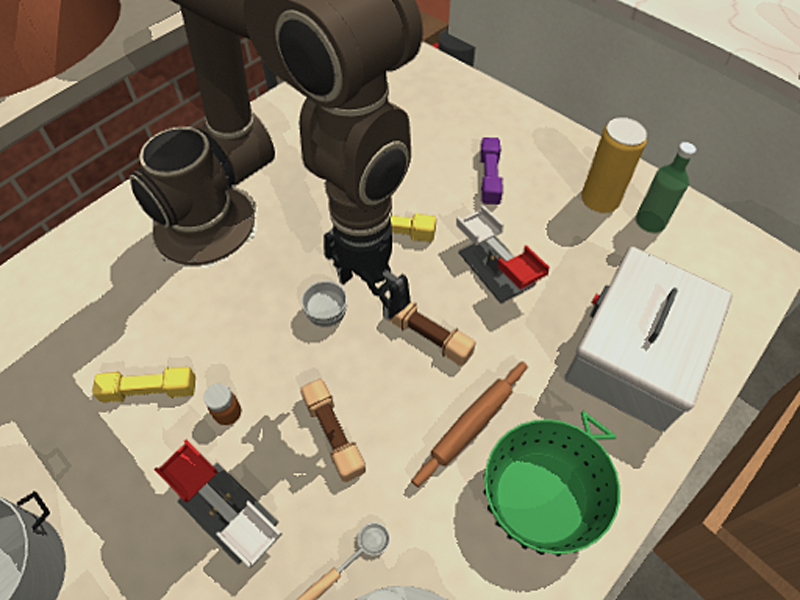

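View pics/side0.png

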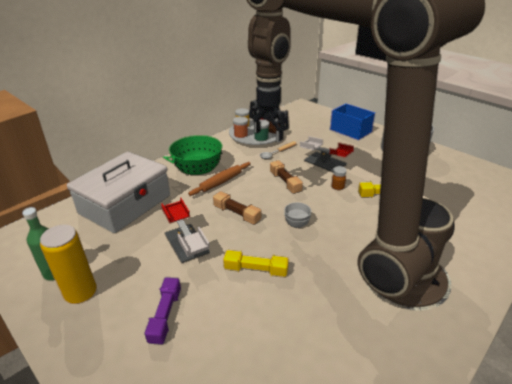

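```bash
cat > h.py <<'E'
from cell import *
import cv2, numpy as np
from scipy.optimize import minimize
def cam(n):
    c=optics.calibration(n)
    if n!="wrist": return c["K"],c["k1"],np.array(c["cam_to_world"])
    T=np.eye(4); T[:3,:3]=np.array(current_tool_rot()); T[:3,3]=current_tool_pos()
    return c["K"],c["k1"],T@c["T_tool_cam"]
def proj(P,C):
    K,k1,T=C; p=(np.atleast_2d(P)-T[:3,3])@T[:3,:3]; s=p[:,:2]/p[:,2:]
    s=s*(1+k1*(s**2).sum(1,keepdims=True)); return s*K[0,0]+[K[0,2],K[1,2]]
def back(uv,z,C):
    K,k1,T=C; d=(np.atleast_2d(uv)-[K[0,2],K[1,2]])/K[0,0]; s=d.copy()
    for _ in range(8): s=d/(1+k1*(s**2).sum(1,keepdims=True))
    r=np.c_[s,np.ones(len(s))]@T[:3,:3].T; return T[:3,3]+r*((z-T[2,3])/r[:,2:])
def box(x0,x1,w,z0,z1): return np.array([[x,y,z] for x in(x0,x1) for y in(-w/2,w/2) for z in(z0,z1)],float)
POUND=[box(-90,-40,44,0,44),box(-40,40,28,8,36),box(40,90,44,0,44)]
def cradle(t=-0.13):
    B=[box(34,102,60,16,37),box(-102,-34,60,16,37),box(-40,40,18,5,13.5)]
    c,s=np.cos(t),np.sin(t); R=np.array([[c,0,s],[0,1,0],[-s,0,c]])
    return [b@R.T+[0,0,50] for b in B]
def place(parts,p):
    c,s=np.cos(p[2]),np.sin(p[2]); R=np.array([[c,-s,0],[s,c,0],[0,0,1]])
    return [b@R.T+[p[0],p[1],0] for b in parts]
def mask(parts,C,S=4):
    m=np.zeros((384*S,512*S),np.uint8)
    for b in parts: cv2.fillConvexPoly(m,cv2.convexHull(((proj(b,C)+.5)*S-.5).round().astype(np.int32)),1)
    return cv2.resize(m.astype(np.float32),(512,384),interpolation=cv2.INTER_AREA)
def fit(parts,p0,views):
    """views: list of (region, camera); returns pose and mean IoU"""
    def cost(p):
        v=0
        for r,C in views:
            m=mask(place(parts,p),C); v+=1-np.minimum(m,r).sum()/np.maximum(m,r).sum()
        return v/len(views)
    best=None
    p=np.array(p0,float)
    for k in (1,.4):
        r=minimize(cost,p,method="Nelder-Mead",options=dict(initial_simplex=[p,p+[12*k,0,0],p+[0,12*k,0],p+[0,0,.12*k]],xatol=.1,fatol=1e-4,maxiter=120)); p=r.x
    return p,1-r.fun
def down(a):
    c,s=np.cos(a),np.sin(a); return np.array([[c,s,0],[s,-c,0],[0,0,-1.]])
E
python3 - <<'E'
from h import *
ends={'P1':((315,392),(348,460)),'P2':((405,318),(460,345)),'RA':((248,532),(188,470)),'RB':((480,222),(525,267))}
V={}
for n in("scene","side"):
    optics.grab_frame(n); C=cam(n)
    V[n]=(C,{t:optics.silhouettes(n,t) for t in("pounder_a","cradle_1")})
for k,(a,b) in ends.items():
    z=22 if k[0]=='P' else 70
    w=back(np.array([a,b])*.64,z,V["scene"][0]); d=w[1]-w[0]
    p0=[*(w.mean(0)[:2]),np.arctan2(d[1],d[0])]
    parts,t=(POUND,"pounder_a") if k[0]=='P' else (cradle(),"cradle_1")
    print(k,np.round(p0,2),round(np.hypot(*d[:2])))
    views=[]
    for n in V:
        C,D=V[n]; m=mask(place(parts,p0),C)
        R=[d["region"] for d in D[t]]; 
        if not R: continue
        io=[np.minimum(m,r).sum()/np.maximum(m,r).sum() for r in R]; i=int(np.argmax(io))
        print('  ',n,np.round(io,2))
        if io[i]>.3: views.append((R[i].astype(float),C))
    for v in ([views] if len(views)<2 else [views]+[[x] for x in views]):
        if v: p,s=fit(parts,p0,v); print('  fit',np.round(p[:2],1),round(np.degrees(p[2]),1),round(s,3))
print(np.round(current_tool_rot(),2).tolist(),current_t())
E
```

```text
P1 [ 5.5118e+02 -1.3157e+02 -3.4000e-01] 139
   scene [0.83 0.   0.   0.   0.   0.  ]
   side [0.  0.  0.  0.  0.8]
  fit [ 557.7 -136.3] -20.2 0.887
  fit [ 555.4 -135.3] -19.7 0.916
  fit [ 559.7 -138.5] -21.8 0.886
P2 [5.5523e+02 1.2595e+02 2.2000e-01] 117
   scene [0.   0.   0.69 0.   0.   0.  ]
   side [0.   0.76 0.   0.   0.  ]
  fit [551.  123.6] 7.1 0.774
  fit [547.7 125.7] 8.1 0.729
  fit [554.3 119.3] 5.1 0.851
RA [ 529.94 -348.64   -3.1 ] 143
   scene [0.86 0.  ]
   side [0.81 0.  ]
  fit [ 531.4 -352. ] -176.8 0.861
  fit [ 532.2 -350.5] -176.4 0.884
  fit [ 529.5 -354. ] -175.8 0.856
RB [ 5.4197e+02  3.4685e+02 -2.2000e-01] 137
   scene [0.   0.62]
   side [0.   0.73]
  fit [547.5 336. ] -15.3 0.847
  fit [549.3 335.7] -15.7 0.864
  fit [543.8 338.3] -15.7 0.856
[[-0.0, 1.0, 0.0], [1.0, 0.0, -0.0], [-0.0, 0.0, -1.0]] 0.7
```

```bash
cat >> h.py <<'E'
def look(thing,parts,p0,tag):
    C=cam("wrist"); im=optics.grab_frame("wrist"); D=optics.silhouettes("wrist",thing)
    m=mask(place(parts,p0),C); io=[np.minimum(m,d["region"]).sum()/np.maximum(m,d["region"]).sum() for d in D]
    print(tag,"iou0",np.round(io,2)); 
    im=cv2.cvtColor(im,cv2.COLOR_RGB2BGR)
    if not io or max(io)<.25: cv2.imwrite(f"pics/{tag}.png",im); return None
    p,s=fit(parts,p0,[(D[int(np.argmax(io))]["region"].astype(float),C)])
    for b in place(parts,p): cv2.polylines(im,[cv2.convexHull(proj(b,C).round().astype(np.int32))],True,(255,255,0),1)
    cv2.imwrite(f"pics/{tag}.png",im)
    print(tag,"fit",np.round(p[:2],1),round(np.degrees(p[2]),1),"iou",round(s,3)); return p
E
python3 - <<'E'
from h import *
r=np.radians
for nm,x,y,angs in(("P2",551,123,(7,187)),("RB",547,336,(-15,165)),("P1",557,-136,(-20,160)),("RA",531,-352,(-177,3))):
    for a in angs:
        for z in(60,250):
            q=env.ik([x,y,z],down(r(a))); print(nm,a,z,None if q is None else np.round(q))
t=current_t()
env.move_to([547,336,260],down(r(-15))); print("t",current_t()-t)
look("cradle_2",cradle(),[547,336,r(-15.5)],"w_RB")
t=current_t()
env.move_to([551,123,200],down(r(7))); print("t",current_t()-t)
look("pounder_b",POUND,[551,123,r(6)],"w_P2"); print(current_t())
cv2.imwrite("pics/w1.png",cv2.resize(np.hstack([cv2.imread("pics/w_RB.png"),cv2.imread("pics/w_P2.png")]),(800,300)))
E
```

```text
P2 7 60 [  13.   14.  -15.   60.    0. -174.]
P2 7 250 [  13.   12.    5.   84.    0. -174.]
P2 187 60 [ 13.  14. -15.  60.   0.   6.]
P2 187 250 [13. 12.  5. 84.  0.  6.]
RB -15 60 [  32.   22.   -4.   63.    0. -133.]
RB -15 250 [  32.   21.   17.   87.    0. -133.]
RB 165 60 [32. 22. -4. 63.  0. 47.]
RB 165 250 [32. 21. 17. 87.  0. 47.]
P1 -20 60 [ -14.   15.  -14.   61.    0. -174.]
P1 -20 250 [ -14.   13.    7.   84.    0. -174.]
P1 160 60 [-14.  15. -14.  61.   0.   6.]
P1 160 250 [-14.  13.   7.  84.   0.   6.]
RA -177 60 [-34.  22.  -5.  63.   0. -37.]
RA -177 250 [-34.  20.  16.  86.   0. -37.]
RA 3 60 [-34.  22.  -5.  63.   0. 143.]
RA 3 250 [-34.  20.  16.  86.   0. 143.]
t 3.25
w_RB iou0 [0.82]
w_RB fit [551.1 337.8] -16.0 iou 0.879
t 0.8917000000000002
w_P2 iou0 [0.85 0.   0.   0.  ]
w_P2 fit [549.6 124.9] 6.7 iou 0.925
5.0417
```

View pics/w1.png

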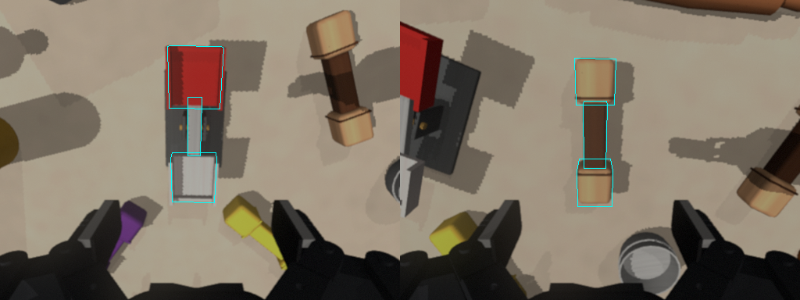

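```bash
cat >> h.py <<'E'
def weigh():
    env.sleep(.4); R=np.array(current_tool_rot()); T=[];F=[]
    for _ in range(5): T.append(R.T@np.array(current_wrist_torque())); F.append(R.T@np.array(current_wrist_force())); env.sleep(.03)
    return np.mean(T,0),np.mean(F,0)
def pick(p,a):
    p=np.array(p); env.move_straight([p[0],p[1],110],v=250,rotation=down(a)); t0,f0=weigh()
    env.move_straight([p[0],p[1],4],v=120); env.gripper_to(20); print("gap",current_finger_gap())
    env.move_straight([p[0],p[1],110],v=100); t1,f1=weigh()
    print("dT tool",np.round(t1-t0,3),"dF",np.round(f1-f0,2),"gap",current_finger_gap(),"t",current_t()); return t1-t0
def put(p,flip):
    """p: rack pose, yaw to red end; flip: heavy head lies at tool -x"""
    R=down(p[2]+(np.pi if flip else 0)); env.move_to([p[0],p[1],160],R)
    env.move_straight([p[0],p[1],100],v=120)
    hit=env.move_straight([p[0],p[1],70],v=20,until_force=4)
    print("hit",hit,np.round(current_tool_pos(),1),np.round(current_wrist_force(),1),"t",current_t())
E
python3 - <<'E'
from h import *
d=pick([549.6,124.5],np.radians(6.7))
E
```

```text
gap 27.17231944641977
dT tool [-0.02   0.198  0.016] dF [ 0.58 -0.42  4.93] gap 27.116214916140084 t 9.4917
```

```bash
sed -i 's/env.move_to(\[p\[0\],p\[1\],160\],R)/q=np.array(current_tool_pos()); env.move_straight([q[0],q[1],190],v=200); env.move_to([p[0],p[1],190],R)/' h.py
python3 - <<'E'
from h import *
put([549.8,337,np.radians(-15.8)],True)
a=[cv2.cvtColor(optics.grab_frame(n),cv2.COLOR_RGB2BGR) for n in("side","scene")]
cv2.imwrite("pics/put1.png",np.hstack([cv2.resize(a[0][150:290,110:260],(400,373)),cv2.resize(a[1][110:230,260:390],(400,373))]))
E
```

```text
hit True [549.9 337.   72.5] [ 0.  -0.1  6.3] t 15.4167
```

View pics/put1.png

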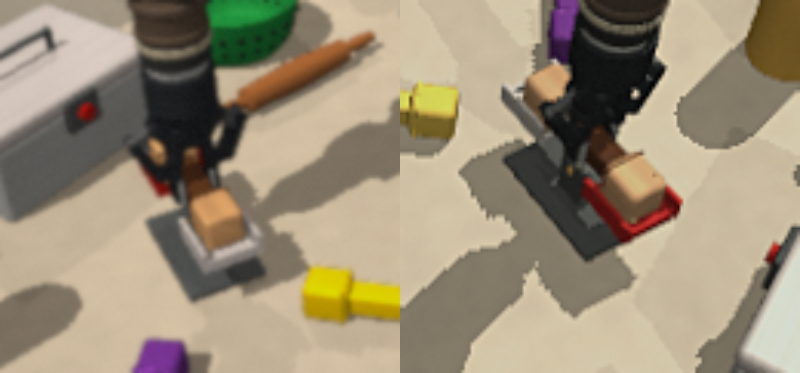

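The pounder is seated with both heads inside the saddles: the contact height of 72.5 matches the 72 I expected for a level cradle. Next I release it, check, and go to the other pair.

```bash
python3 - <<'E'
from h import *
r=np.radians
env.gripper_to(52); p=current_tool_pos(); env.move_straight([p[0],p[1],180],v=120)
env.gripper_to(85)
w=cv2.cvtColor(optics.grab_frame("wrist"),cv2.COLOR_RGB2BGR)
print(current_t())
env.move_to([531.5,-351,260],down(r(3)))
a=[cv2.cvtColor(optics.grab_frame(n),cv2.COLOR_RGB2BGR) for n in("side","scene")]
cv2.imwrite("pics/rel1.png",np.hstack([cv2.resize(a[0][180:280,130:230],(380,380)),cv2.resize(a[1][110:210,280:380],(380,380))]))
cv2.imwrite("pics/rel1w.png",w)
look("cradle_1",cradle(),[531.5,-351.5,r(-176.5)],"w_RA")
env.move_to([557,-137,200],down(r(-20)))
look("pounder_a",POUND,[557,-137,r(-20)],"w_P1"); print(current_t())
cv2.imwrite("pics/w2.png",cv2.resize(np.hstack([cv2.imread("pics/w_RA.png"),cv2.imread("pics/w_P1.png")]),(800,300)))
cv2.imwrite("pics/c2.png",np.vstack([cv2.resize(cv2.imread("pics/rel1.png"),(600,300)),cv2.resize(cv2.imread("pics/w2.png"),(600,225))]))
E
```

```text
17.4167
w_RA iou0 [0.89]
w_RA fit [ 532.3 -350.3] -177.0 iou 0.9
w_P1 iou0 [0.84 0.  ]
w_P1 fit [ 559. -135.] -19.4 iou 0.929
24.7333
```

View pics/c2.png

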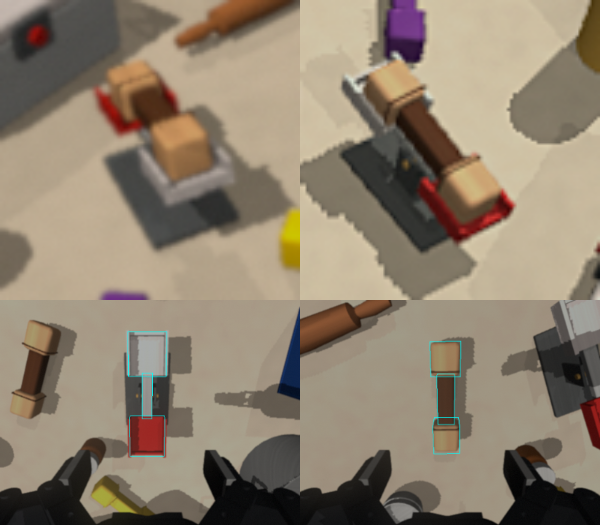

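```bash
python3 - <<'E'
from h import *
d=pick([558.5,-135.2],np.radians(-19.6))
assert abs(d[1])>.1 and current_finger_gap()>24
put([532,-350.6,np.radians(-177)],d[1]>0)
a=[cv2.cvtColor(optics.grab_frame(n),cv2.COLOR_RGB2BGR) for n in("side","scene")]
cv2.imwrite("pics/put2.png",np.hstack([cv2.resize(a[0][100:200,280:380],(380,380)),cv2.resize(a[1][260:380,80:200],(380,380))]))
E
```

```text
gap 26.795450782217145
dT tool [ 0.01  -0.156  0.013] dF [-0.99 -0.06  4.16] gap 27.096218964780558 t 29.175
hit True [ 531.9 -350.6   72.5] [0.1 0.  5.5] t 33.925
```

View pics/put2.png

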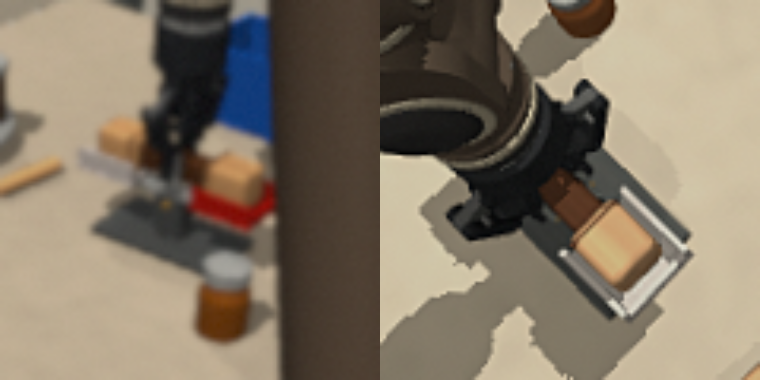

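Both heads are in the saddles again, with the same contact height. I'll release, back off, and compare the tilt hypotheses numerically for both cradles.

```bash
python3 - <<'E'
from h import *
env.gripper_to(52); p=current_tool_pos(); env.move_straight([p[0],p[1],180],v=120)
env.move_to([500,0,280],down(np.pi/2)); env.sleep(.5)
def tilted(t):
    c,s=np.cos(t),np.sin(t); R=np.array([[c,0,s],[0,1,0],[-s,0,c]]); return [(b+[0,0,18])@R.T+[0,0,50] for b in POUND]
ims=[]
for n in("scene","side"):
    ims.append(cv2.cvtColor(optics.grab_frame(n),cv2.COLOR_RGB2BGR)); C=cam(n); D=optics.silhouettes(n,"pounder_a")
    for k,q in(("RB",[549.8,337,np.radians(-15.8)]),("RA",[532,-350.6,np.radians(-177)])):
        for t in(-.13,0,.13):
            io=[]
            for d in D:
                m=mask(place(tilted(t),q),C); io.append(np.minimum(m,d["region"]).sum()/np.maximum(m,d["region"]).sum())
            print(n,k,t,round(max(io),3))
s,d=ims
f=lambda im,r:cv2.resize(im[r[0]:r[0]+110,r[1]:r[1]+110],(300,300))
cv2.imwrite("pics/end.png",np.vstack([np.hstack([f(s,(105,275)),f(s,(270,85))]),np.hstack([f(d,(175,130)),f(d,(90,280))])]))
cv2.imwrite("pics/scene_end.png",s)
print(current_t())
E
```

```text
scene RB -0.13 0.68
scene RB 0 0.799
scene RB 0.13 0.872
scene RA -0.13 0.803
scene RA 0 0.842
scene RA 0.13 0.878
side RB -0.13 0.635
side RB 0 0.717
side RB 0.13 0.833
side RA -0.13 0.538
side RA 0 0.644
side RA 0.13 0.688
38.05
```

View pics/end.png

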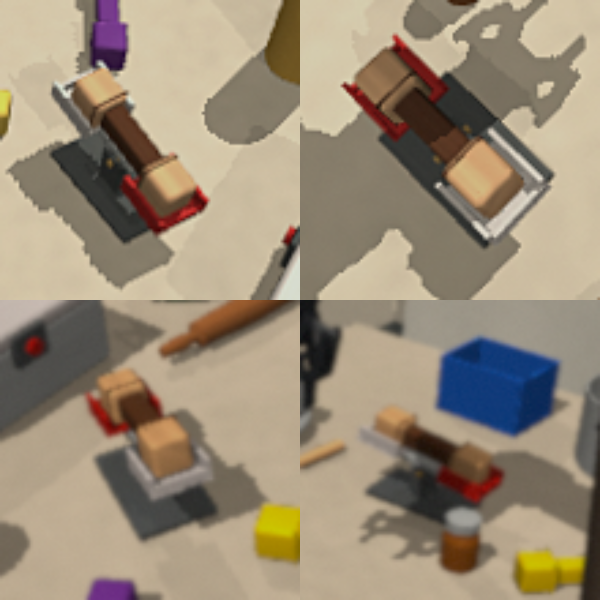

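View pics/scene_end.png

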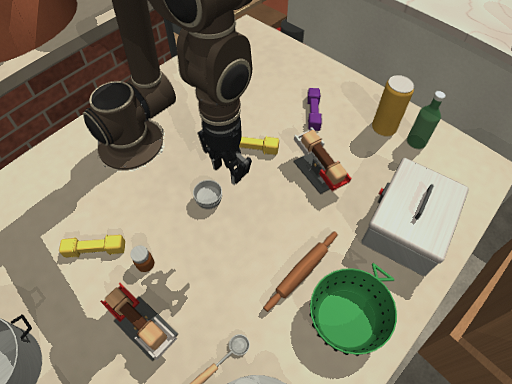

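Both pounders lie in their saddles with the red ends down: the cradle near (323,160) and the one near (137,320) in the scene picture. The katoris, jar, belan, spoon and look-alikes are where they started.

```bash
python3 -c "
from cell import *
sign_off(); print(current_t())"
```

```text
the job is handed in; nothing more can be done
the job is handed in; nothing more can be done
```

Both pounders are in the cradles, heavy head at the red end, and both red ends are down. I handed the job in at about 38 s of the 72 s allowed.

- **Which head is heavy:** I lifted each pounder at its waist and read the wrist torque. The two readings were +0.20 and −0.16 N m, close to the stated 0.14 to 0.20 N m, so both heavy heads were clear.
- **Placing:** I lowered each one at 20 mm/s until it touched. Both made contact with the tool at z = 72.5 mm, against the 72 mm expected for a level cradle, and I then opened the gripper.
- **Last checks:** The "red end fully down" tilt fitted the outlines best for both cradles in both cameras. The weakest fit was the cradle on the robot's right in the side camera (overlap 0.69, against 0.64 for level). The pictures also show its red end down. By eye, the other things on the shelf and the look-alikes had not moved.
- **Failed or disagreeing:** No check failed. The two fixed cameras' position estimates disagreed by a few millimetres (up to about 9 mm for one pounder that the gripper partly hid), so I measured again with the wrist camera before each grasp.

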